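# Cap the gear canister with its nested lids, then take off the outer lid alone

### The job

The open gear canister has to stay covered while its knurled outer lid goes away for a new seal, so carry the two nested lids together by the knob of the inner lid, lower them gently (no dropping) onto the canister's neck until the inner lid is fully seated with the outer lid around it, and let go of the knob. Then take the knurled outer lid by its rim and lift it off alone, leaving the inner lid seated and undisturbed; the two lids must not come apart before the inner lid is seated. Finish while still holding the outer lid in the gripper, still and roughly level, at least 8 cm above where it sat; keep the canister standing where it is and leave the other things on the bench alone.

Things in the scene. Friction and masses are not known exactly. Their poses are not given: they have to be found in the camera images.
- canister: Open aluminium canister, loose on the bench, about 0.45 kg with brass gears in its lower half. Body 53 mm across up to a shoulder at 71 mm, then a plain unthreaded neck, 45 mm outside and 39 mm inside diameter; its rim, the seat of the inner lid, is 88 mm above the bench. Origin: centre of the underside; z up the axis.
- inner_lid: Inner lid, aluminium, 57 g: disc 48.6 mm across at 12 to 15 mm above the origin; under it a plug, 34 mm across tapering to 26 mm at the foot, loose in the neck; on top an upright knob 15 mm across, 15 to 42 mm above the origin. Stands on its plug at the start. Origin: centre of the plug's underside; z up the axis. Seated, it is 76 mm above the canister's origin.
- outer_lid: Outer lid, 45 g: knurled ring cap 60 to 63 mm across, 17 mm tall, 53 mm inside; flat top with a 32 mm opening, the inner lid's knob standing 25 mm above it. Rests loose on the inner lid's disc, no thread: lifting the knob lifts both. Origin: centre of the plane of its lower edge, z up; nested it is 1 mm above the inner lid's origin.
- hen: Bystander, to be left alone: tin hen in white enamel, about 85 x 60 mm, 105 mm tall, on a small steel plate; origin under its centre.
- fire_truck: Bystander, to be left alone: red tin fire truck, 145 x 56 mm, 76 mm tall with the ladder on top; origin under its centre.
- gear_wheel: Bystander, to be left alone: loose brass gear wheel lying flat, 48 mm across, 6 mm thick; origin under its centre.
- tweezers: Bystander, to be left alone: steel tweezers lying on their side, 130 mm long along their x axis, 8 mm high; origin under the middle.
- winding_key: Bystander, to be left alone: small brass winding key lying flat, about 60 mm long along its x axis, 9 mm high; origin under its middle.
- closed_canister: Bystander, to be left alone: larger closed aluminium canister, 74 mm across and 76 mm tall, with a solid knurled screw lid and no knob; origin under its centre.
- screwdriver: Bystander, to be left alone: small wooden-handled screwdriver lying on the bench, 150 mm long along its x axis; origin under its middle.

How it is judged:
On the way, in this order (a step that is already met when the one before it is completed fails the run):
1. the two lids are carried together by the inner lid, at least 3 cm up (height (world z) of inner_lid above 0.03 m and contact force between the fingers and inner_lid above 0.5 N and z of outer_lid in the frame of inner_lid between -0.003 and 0.005 m and horizontal distance between outer_lid and inner_lid below 0.006 m), for 0.1 s.
2. the nested lids sit on the canister, inner lid seated, outer lid around it, knob let go (z of inner_lid in the frame of canister between 0.073 and 0.079 m and horizontal distance between inner_lid and canister below 0.006 m and angle between the z axis of inner_lid and the z axis of canister, either way round below 0.09 rad and z of outer_lid in the frame of inner_lid between -0.003 and 0.005 m and horizontal distance between outer_lid and inner_lid below 0.006 m and contact force between the fingers and inner_lid below 0.05 N and linear speed of inner_lid below 0.02 m/s), for 0.2 s.
At the end, for the whole second after the job is handed in: Outer lid held by the fingers, still, within 20 deg of level, 73 mm or more above where it sat, touching neither inner lid nor canister; inner lid seated in the neck (3 mm in height, 6 mm off centre, 5 deg), untouched by the fingers; canister upright, within 30 mm of its start (z of inner_lid in the frame of canister between 0.073 and 0.079 m and horizontal distance between inner_lid and canister below 0.006 m and angle between the z axis of inner_lid and the z axis of canister, either way round below 0.09 rad and contact force between the fingers and outer_lid above 1 N and contact force between each of the fingers, outer_lid and inner_lid below 0.05 N and z of outer_lid in the frame of canister above 0.15 m and contact force between outer_lid and canister below 0.05 N and angle between outer_lid's own z axis and vertical below 0.35 rad and linear speed of outer_lid below 0.03 m/s and linear speed of inner_lid below 0.02 m/s and angle between canister's own z axis and vertical below 0.05 rad and height (world z) of canister below 0.004 m and distance of canister from where it was at the start of the episode below 0.03 m); the arm keeps its last pose, push and grip.
It fails at once if the outer lid comes off the inner lid (by more than 7 mm) while the inner lid is not seated on the canister (z of outer_lid in the frame of inner_lid above 0.008 m and not (z of inner_lid in the frame of canister between 0.073 and 0.079 m and horizontal distance between inner_lid and canister below 0.006 m and angle between the z axis of inner_lid and the z axis of canister, either way round below 0.09 rad)).
It fails at once if the lids are dropped or slammed onto the canister (over 0.35 m/s just above the seat) (horizontal distance between inner_lid and canister below 0.03 m and z of inner_lid in the frame of canister between 0.07 and 0.088 m and linear speed of inner_lid above 0.35 m/s).
It fails at once if the canister is tipped or shoved more than 40 mm (angle between canister's own z axis and vertical above 0.35 rad or distance of canister from where it was at the start of the episode above 0.04 m).
It fails at once if another thing on the bench is moved more than 30 mm (distance of any of hen, fire_truck, gear_wheel, tweezers, winding_key, closed_canister, screwdriver from where it was at the start of the episode above 0.03 m).
It also fails if it takes over 51 s, if anything falls off the work surface, if the arm or the gripper's body presses on something with over 40 N, if the wrist force passes 120 N, or if a joint passes its speed limit or range.

### The arm

A 7-joint arm with a two-finger parallel gripper is mounted at the origin on the work surface. World frame = base frame: x ahead of the robot, y to its left, z up, the work surface at z = 0. Lengths are in m, angles in rad, forces in N, time in s.
With the tool pointing down it reaches from about 0.4 to 0.85 m from the base axis. Payload 4.4 kg.
Tool frame: the origin (TCP) lies midway between the tips of the shut fingers; the grasp point (between the pads) lies 19 mm behind it; z points along the fingers, y is the line along which they close (so a half turn about z gives the same grasp; the last joint's range is limited). The gripper opens to 94 mm and grips with 3 to 60 N. Pads are 16 mm wide; open, the fingers measure 119 mm over their backs; the gripper's body (75 mm by 177 mm) begins 78 mm behind the grasp point.
Start: joints at [-0.066, 0.628, 0.038, 1.517, -0.027, 0.996, -0.02], TCP at [0.65, 0, 0.205] pointing down, gripper open.
Joint ranges: [-3.06, 3.06], [-0.37, 2.12], [-1.25, 1.32], [0.18, 2.47], [-1.1, 4.24], [0.23, 1.98], [-2.94, 2.94]. Speed limits (rad/s): [2.57, 2.57, 3.14, 3.14, 3.14, 3.14, 3.14].

### API

Orientations are given as a unit quaternion [w, x, y, z].
In Python, from workcell import manip gives the robot as it stands.
- The arm moves only by the tool drive_tool, never from a script. Its argument "moves" is one flat list of numbers, 7 for each row, row after row: the shift along the tool's x, y, z in m, then the turn, a rotation vector about the tool's x, y, z in rad, then the opening, from 0 (shut) to 1 (fully open). A call has 1 to 20 rows; each row shifts and turns the commanded pose from where the row before left it, along the tool's axes as they then stand; what a row does not reach is not made up. A row lasts 1/12 s, in which the tool goes at most 41.7 mm and 7.16 degrees, less where a joint would pass 70% of its speed; a pose out of reach is approached as far as the arm can. A call is refused whole if a number of a shift passes 0.0417 or a number of a turn 0.125, either way. A call with a gripper value outside its range is refused whole. The fingers move at their own pace and stop on an object; "newtons" is the grip in N (left out, the last holds). Time passes only in rows, so rows that do not move let the fingers close. It gives the time, the measured TCP pose, the force, the opening and the grip force at its end, in the units of the state.
- manip.sense(): the state, without advancing time (a new reading comes with each control period).
- manip.camera(name): name is "scene" or "side" or "wrist"; returns a dict with "image" (384x512x3 uint8, red, green, blue), "range_z" (384x512 float32, m along the optical axis (not along the pixel's ray), 0 where there is no reading), "K" (3x3 intrinsics, pixels), "eye" and "rotation" of the camera in the world. Camera axes: x right, y down, z forward; pixel columns grow to the right and rows downward; lengths in m; the calibration is good to about 2 mm. A picture is of the moment at which its call begins.
- manip.finish_job(): hands the job in; it is judged then, once.
The state is a dict: "clock": time; "joints": joint angles; "dq": joint speeds; "effort": joint torques, N m; "tool_pos": TCP position; "ee_rot": TCP orientation; "contact_force": force on the tool from outside, world axes, zero at the start; "wrist_torque": the same for the moment, N m; "opening": finger opening in m; "grip_force": force on a finger pad.
Only numpy, scipy, OpenCV 4.12 (cv2) and the standard library are available. Lean on these libraries where they do the work, as an engineer would, in place of code of your own. Each camera call takes 0.05 s, during which the arm holds its last target. There are 200 camera calls.

## Working session

There is one attempt and no reset: what is moved stays moved. The work goes in short steps, Python scripts to look and compute and a tool call to move; the robot and the scene stay as the last step left them, time stands still between calls to the robot, and variables do not carry over. Pictures are saved under pics/ and viewed, at most 10 in all, crops included, and the job is handed in when it is done.

Besides the shell and the picture viewer there is one more tool, called by a JSON object that holds its "name" and its "arguments". drive_tool: Moves the arm, as the interface text tells. Its arguments: {"type":"object","properties":{"moves":{"type":"array"},"newtons":{"type":"number"}},"required":["moves"]}

```bash
mkdir -p pics
cat > h.py <<'E'
from workcell import manip
import numpy as np, cv2
def cam(n):
    c=manip.camera(n)
    K,R,e,z=c["K"],np.array(c["rotation"]),np.array(c["eye"]),c["range_z"]
    if R.shape!=(3,3):
        from scipy.spatial.transform import Rotation as Q
        R=Q.from_quat(R,scalar_first=True).as_matrix()
    v,u=np.mgrid[:z.shape[0],:z.shape[1]]
    P=np.stack([(u-K[0,2])/K[0,0]*z,(v-K[1,2])/K[1,1]*z,z],-1)@R.T+e
    P[z==0]=np.nan
    return c,P
def save(c,n): cv2.imwrite("pics/"+n,c["image"][:,:,::-1])
E
python3 - <<'E'
from h import *
ims=[]
for n in("scene","side"):
    c,P=cam(n); np.save(n+".npy",P); save(c,n+"0.png"); print(n,c["eye"],c["K"][0,0])
s=manip.sense(); print({k:np.round(v,3) for k,v in s.items()})
E
```

```text
scene [ 1.08748486 -0.36553054  0.8806207 ] 351.30195175567707
side [0.42721376 0.83900609 0.62759887] 357.6828236757359
{'clock': np.float64(0.1), 'joints': array([-0.066,  0.629,  0.038,  1.518, -0.027,  0.996, -0.02 ]), 'dq': array([ 0.001, -0.003,  0.   , -0.004, -0.002, -0.   , -0.   ]), 'effort': array([ 4.0000e-03, -5.5079e+01,  1.1480e+00, -1.8712e+01, -5.2000e-02,
        1.9000e-02,  0.0000e+00]), 'tool_pos': array([0.649, 0.   , 0.205]), 'ee_rot': array([-0.001,  0.707,  0.707, -0.001]), 'contact_force': array([0.053, 0.406, 0.317]), 'wrist_torque': array([-0.006, -0.038,  0.014]), 'grip_force': np.float64(0.0), 'opening': np.float64(0.094)}
```

View pics/scene0.png

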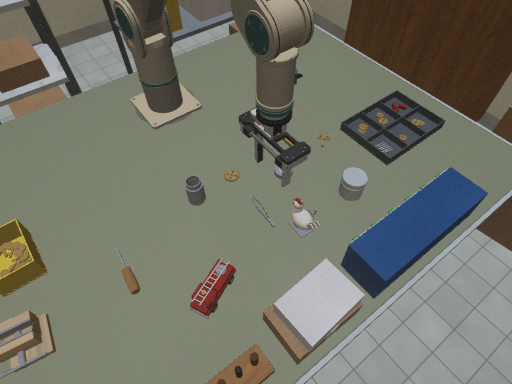

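View pics/side0.png

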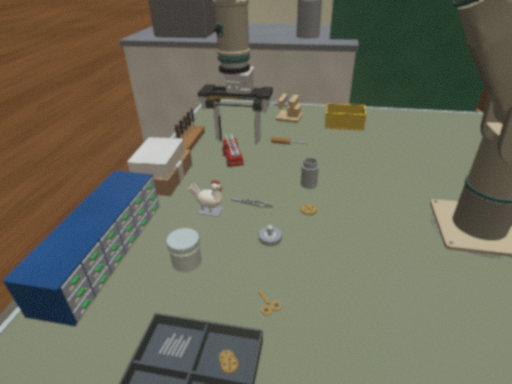

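The side view shows the nested lids at about (270,235) and the open canister at (310,172). In the scene view the canister is at (195,190), and the gripper partly hides the lids at (280,170).

```bash
python3 - <<'E'
from h import *
def circ(Q):
    x,y=Q[:,0],Q[:,1]
    A=np.c_[2*x,2*y,np.ones(len(x))]; s=np.linalg.lstsq(A,x*x+y*y,rcond=None)[0]
    return s[:2],np.sqrt(s[2]+s[0]**2+s[1]**2)
for n,(u,v),w in(("side",(270,235),22),("side",(310,172),22),("scene",(195,190),22),("scene",(280,170),14)):
    P=np.load(n+".npy")[v-w:v+w,u-w:u+w].reshape(-1,3)
    P=P[P[:,2]>.006]
    print(n,u,v,len(P),P[:,2].max())
    for a,b in((.008,.016),(.016,.02),(.02,.03),(.03,.05),(.02,.065),(.08,.1)):
        Q=P[(P[:,2]>a)&(P[:,2]<b)]
        if len(Q)>5:
            lo,hi=Q.min(0),Q.max(0); c,r=circ(Q); print(a,b,len(Q),lo.round(3),hi.round(3),'mid',((lo+hi)/2).round(4),'circ',c.round(4),r.round(4))
E
python3 -c "
import cv2
a=cv2.imread('pics/side0.png')[130:260,230:350];cv2.imwrite('pics/crop.png',cv2.resize(a,None,fx=4.5,fy=4.5,interpolation=2))"
```

```text
side 270 235 361 0.04192636219223955
0.008 0.016 158 [0.51  0.112 0.008] [0.571 0.173 0.016] mid [0.5406 0.1424 0.012 ] circ [0.5402 0.1459] 0.0231
0.016 0.02 134 [0.512 0.114 0.016] [0.57  0.172 0.019] mid [0.5409 0.143  0.0177] circ [0.5401 0.1426] 0.0232
0.02 0.03 18 [0.534 0.144 0.02 ] [0.547 0.151 0.03 ] mid [0.5403 0.1475 0.025 ] circ [0.5402 0.1438] 0.0062
0.03 0.05 37 [0.534 0.134 0.03 ] [0.547 0.152 0.042] mid [0.5405 0.1428 0.0361] circ [0.5412 0.1431] 0.0064
0.02 0.065 55 [0.534 0.134 0.02 ] [0.547 0.152 0.042] mid [0.5405 0.1428 0.031 ] circ [0.5409 0.1432] 0.0064
side 310 172 461 0.08789659127080096
0.008 0.016 34 [ 0.436 -0.126  0.008] [ 0.483 -0.108  0.016] mid [ 0.4599 -0.1169  0.012 ] circ [ 0.4608 -0.1333] 0.0233
0.016 0.02 17 [ 0.437 -0.127  0.016] [ 0.484 -0.11   0.02 ] mid [ 0.4603 -0.1186  0.018 ] circ [ 0.4606 -0.1364] 0.0249
0.02 0.03 46 [ 0.435 -0.14   0.02 ] [ 0.484 -0.109  0.03 ] mid [ 0.4595 -0.1242  0.025 ] circ [ 0.461  -0.1367] 0.0256
0.03 0.05 95 [ 0.435 -0.134  0.03 ] [ 0.486 -0.107  0.049] mid [ 0.4606 -0.1202  0.0399] circ [ 0.4609 -0.1361] 0.0249
0
[... 549 characters left out ...]
 ] [ 0.488 -0.117  0.03 ] mid [ 0.473  -0.1405  0.025 ] circ [ 0.461  -0.1387] 0.0255
0.03 0.05 77 [ 0.441 -0.165  0.031] [ 0.488 -0.116  0.05 ] mid [ 0.4645 -0.1405  0.0403] circ [ 0.4637 -0.1395] 0.0234
0.02 0.065 208 [ 0.439 -0.165  0.02 ] [ 0.488 -0.115  0.064] mid [ 0.4639 -0.1398  0.0423] circ [ 0.4638 -0.1396] 0.0233
0.08 0.1 80 [ 0.439 -0.16   0.08 ] [ 0.484 -0.117  0.09 ] mid [ 0.4613 -0.1387  0.0853] circ [ 0.4615 -0.1386] 0.0207
scene 280 170 451 0.34631796792241387
0.008 0.016 35 [0.518 0.109 0.008] [0.568 0.167 0.016] mid [0.543  0.138  0.0118] circ [0.5477 0.135 ] 0.0233
0.016 0.02 47 [0.513 0.111 0.016] [0.567 0.162 0.02 ] mid [0.5402 0.1364 0.0179] circ [0.5414 0.1406] 0.0248
```

View pics/crop.png

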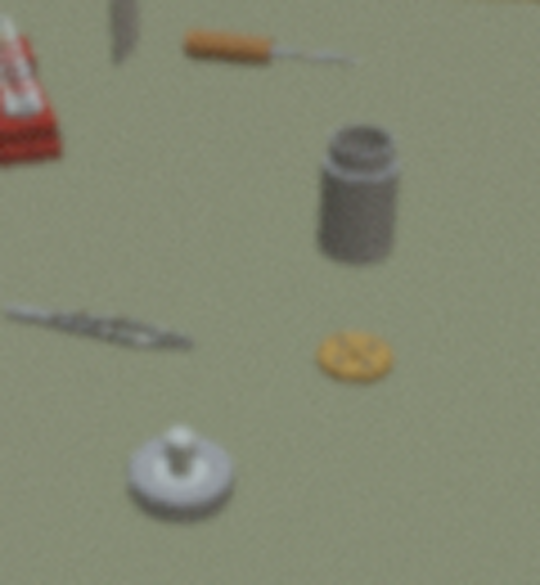

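The crop confirms the lids lie flat with the knob upright, and the canister mouth is open. I estimate the knob at (0.5405, 0.1425) and the canister at (0.461, -0.1375). In the current pose tool x is world +y, tool y is world +x and tool z is down.

{"name": "drive_tool", "arguments": {"moves": [0.018,-0.0136,0,0,0,0,0.5,0.018,-0.0136,0,0,0,0,0.5,0.018,-0.0136,0,0,0,0,0.5,0.018,-0.0136,0,0,0,0,0.5,0.018,-0.0136,0,0,0,0,0.5,0.018,-0.0136,0,0,0,0,0.5,0.018,-0.0136,0,0,0,0,0.5,0.0165,-0.0133,0,0,0,0,0.5,0,0,0.03,0,0,0,0.5,0,0,0.03,0,0,0,0.5,0,0,0.03,0,0,0,0.5,0,0,0,0,0,0,0.5,0,0,0,0,0,0,0.5,0,0,0,0,0,0,0.5], "newtons": 20}}

```text
clock: 1.27
tool_pos: [0.5424, 0.1426, 0.1165]
ee_rot: [0.0, 0.707, 0.707, 0.001]
contact_force: [0.6, 0.6, 0.3]
opening: 0.047
grip_force: 0.0
```

Run:
```python
from h import *
c,P=cam("wrist"); save(c,"w1.png"); np.save("w1.npy",P); s=manip.sense(); print(s["tool_pos"],s["ee_rot"],s["opening"],c["eye"],c["rotation"])
m=(abs(P[...,0]-.54)<.05)&(abs(P[...,1]-.142)<.05)
for a,b in((.015,.0215),(.025,.04),(.038,.046)):
    k=m&(P[...,2]>a)&(P[...,2]<b); Q=P[k]
    if len(Q): print(a,len(Q),Q.min(0),Q.max(0),(Q.min(0)+Q.max(0))/2, np.median(Q,0))
```

```text
[0.54281351 0.14276923 0.11706859] [6.28413352e-04 7.07219162e-01 7.06993087e-01 1.19907623e-03] 0.04692970806313404 [0.54061981 0.21759357 0.29744109] [ 1.31526033e-01  9.91312539e-01 -4.94992460e-05  5.91556408e-04]
0.015 2468 [0.50764302 0.10984097 0.01502523] [0.56828184 0.1705644  0.02142743] [0.53796243 0.14020269 0.01822633] [0.53802544 0.14321959 0.01939438]
0.025 52 [0.53051482 0.14316236 0.02546854] [0.54574601 0.14867501 0.03966028] [0.53813042 0.14591869 0.03256441] [0.53814848 0.14758779 0.03409737]
0.038 260 [0.53075756 0.13235171 0.03806721] [0.54652553 0.14853833 0.04563746] [0.53864155 0.14044502 0.04185233] [0.53823916 0.14148719 0.04348715]
```

View pics/w1.png

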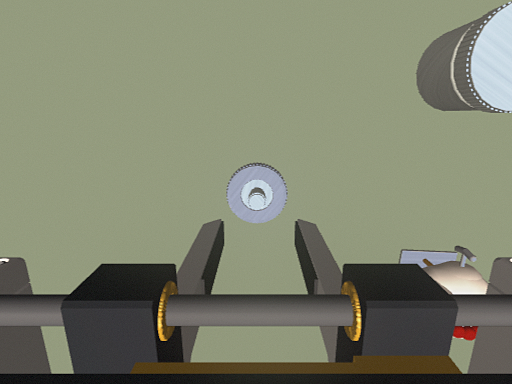

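The wrist view shows the knob at about (257,200), between the fingers, with the hen off to the right. Averaged over the cameras, the knob is at about (0.5395, 0.1417), so I need to correct by -3 mm in x and -1 mm in y before descending.

{"name": "drive_tool", "arguments": {"moves": [-0.001,-0.003,0.015,0,0,0,0.45,0,0,0.02,0,0,0,0.45,0,0,0.02,0,0,0,0.45,0,0,0.015,0,0,0,0.45,0,0,0.01,0,0,0,0.45,0,0,0.008,0,0,0,0.45,0,0,0.005,0,0,0,0.45,0,0,0,0,0,0,0.45,0,0,0,0,0,0,0.45,0,0,0,0,0,0,0.45]}}

```text
clock: 2.15
tool_pos: [0.5392, 0.1417, 0.0233]
ee_rot: [0.0, 0.707, 0.707, 0.001]
contact_force: [0.9, -0.1, -1.4]
opening: 0.0422
grip_force: 0.0
```

{"name": "drive_tool", "arguments": {"moves": [0,0,0.001,0,0,0,0.3,0,0,0,0,0,0,0.22,0,0,0,0,0,0,0.15,0,0,0,0,0,0,0,0,0,0,0,0,0,0,0,0,0,0,0,0,0,0,0,0,0,0,0,0,0,0,0,0,0,0,0]}}

```text
clock: 2.82
tool_pos: [0.5388, 0.1416, 0.0216]
ee_rot: [0.0, 0.707, 0.707, 0.0]
contact_force: [0.5, 1.2, 0.7]
opening: 0.0143
grip_force: 20.0
```

{"name": "drive_tool", "arguments": {"moves": [0,0,-0.003,0,0,0,0,0,0,-0.006,0,0,0,0,0,0,-0.01,0,0,0,0,0,0,-0.014,0,0,0,0,0,0,-0.015,0,0,0,0,0,0,-0.015,0,0,0,0,0,0,-0.015,0,0,0,0,0,0,-0.015,0,0,0,0,0,0,-0.014,0,0,0,0,0,0,-0.008,0,0,0,0,0,0,-0.004,0,0,0,0,0,0,0,0,0,0,0,0,0,0,0,0,0,0,0,0,0,0,0,0,0,0]}}

```text
invalid input at $.moves: expected a multiple of 7 numbers
```

{"name": "drive_tool", "arguments": {"moves": [-0.004,-0.001,0,0,0,0,0,-0.009,-0.0025,0,0,0,0,0,-0.014,-0.004,0,0,0,0,0,-0.018,-0.005,0,0,0,0,0,-0.02,-0.0055,0,0,0,0,0,-0.02,-0.0055,0,0,0,0,0,-0.02,-0.0055,0,0,0,0,0,-0.02,-0.0055,0,0,0,0,0,-0.02,-0.0055,0,0,0,0,0,-0.02,-0.0055,0,0,0,0,0,-0.02,-0.0055,0,0,0,0,0,-0.02,-0.0055,0,0,0,0,0,-0.018,-0.005,0,0,0,0,0,-0.014,-0.004,0,0,0,0,0,-0.009,-0.0025,0,0,0,0,0,-0.004,-0.001,0,0,0,0,0,0,0,0,0,0,0,0,0,0,0,0,0,0,0]}}

```text
clock: 4.32
tool_pos: [0.4685, -0.1094, 0.0215]
ee_rot: [-0.0, 0.707, 0.707, -0.001]
contact_force: [-1.3, -2.0, 2.2]
opening: 0.0144
grip_force: 20.0
```

Run:
```python
from h import *
s=manip.sense(); print(s["clock"],s["tool_pos"],s["ee_rot"],s["grip_force"],s["contact_force"])
for n in("side","scene"):
    c,P=cam(n); save(c,n+"2.png"); np.save(n+"2.npy",P)
    m=(abs(P[...,0]-.4605)<.06)&(abs(P[...,1]+.1375)<.06)
    for a,b in((.02,.065),(.08,.0905),(.115,.126),(.118,.133),(.133,.139)):
        k=m&(P[...,2]>a)&(P[...,2]<b); Q=P[k]
        if len(Q)>3: print(n,a,b,len(Q),Q.min(0).round(4),Q.max(0).round(4),((Q.min(0)+Q.max(0))/2).round(4))
im=[cv2.resize(cv2.imread(f"pics/{n}2.png")[y:y+90,x:x+90],(400,400),interpolation=2) for n,x,y in(("side",265,110),("scene",150,130))]
cv2.imwrite("pics/c2.png",np.hstack(im))
```

```text
4.3167 [ 0.46849233 -0.1094081   0.02145147] [-2.49171579e-04  7.07430641e-01  7.06782195e-01 -8.69282011e-04] 19.999035000801086 [-1.34272402 -1.97328862  2.19030602]
side 0.02 0.065 279 [ 0.4271 -0.1589  0.0203] [ 0.4882 -0.0956  0.0649] [ 0.4576 -0.1273  0.0426]
side 0.08 0.0905 58 [ 0.4314 -0.1669  0.0801] [ 0.488  -0.0967  0.0904] [ 0.4597 -0.1318  0.0853]
side 0.115 0.126 4 [ 0.4393 -0.1041  0.115 ] [ 0.4819 -0.0777  0.1238] [ 0.4606 -0.0909  0.1194]
side 0.118 0.133 43 [ 0.4032 -0.0867  0.1214] [ 0.52   -0.0776  0.133 ] [ 0.4616 -0.0822  0.1272]
side 0.133 0.139 48 [ 0.4007 -0.0891  0.133 ] [ 0.5203 -0.0778  0.1389] [ 0.4605 -0.0834  0.136 ]
scene 0.02 0.065 251 [ 0.4306 -0.1883  0.0201] [ 0.4973 -0.0894  0.0649] [ 0.464  -0.1388  0.0425]
scene 0.08 0.0905 82 [ 0.431  -0.1843  0.08  ] [ 0.4771 -0.1401  0.0899] [ 0.454  -0.1622  0.085 ]
scene 0.115 0.126 11 [ 0.438  -0.1431  0.1228] [ 0.4994 -0.1037  0.126 ] [ 0.4687 -0.1234  0.1244]
scene 0.118 0.133 49 [ 0.4142 -0.1434  0.1228] [ 0.5127 -0.089   0.1327] [ 0.4635 -0.1162  0.1277]
scene 0.133 0.139 80 [ 0.4017 -0.1435  0.1333] [ 0.5192 -0.0893  0.1389] [ 0.4605 -0.1164  0.1361]
```

View pics/c2.png

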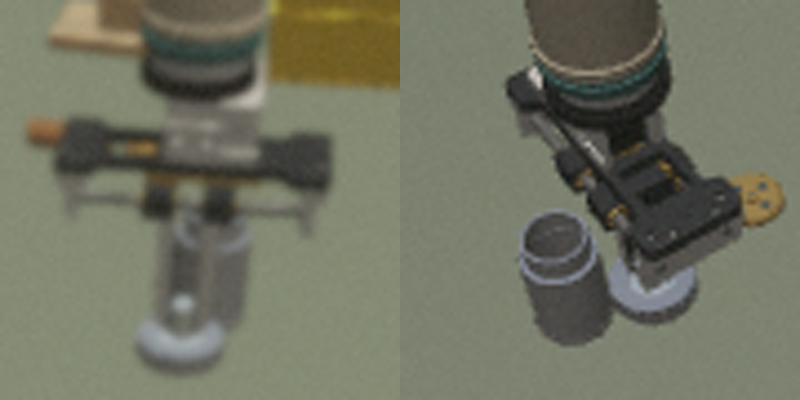

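My lift call was refused because of a wrong count, and the transfer I had queued with it then ran at bench height. The lids slid along the bench and pushed the canister; it is still upright. In the crop the lids now touch the canister and the gear is still in its place at scene (231,175). Before moving anything, I'll measure how far the canister went and whether the bystanders moved.

Run:
```python
from h import *
from scipy.optimize import least_squares
def fit(Q,r):
    f=lambda p:np.hypot(Q[:,0]-p[0],Q[:,1]-p[1])-r
    s=least_squares(f,Q[:,:2].mean(0)+p0,loss="soft_l1",f_scale=.001); return s.x.round(4),np.abs(s.fun).mean().round(4)
for n in("side","scene"):
    A=np.load(n+".npy");B=np.load(n+"2.npy")
    p0=np.array([0,-.02]) if n=="side" else np.array([-.015,0])
    for nm,P,c in(("before",A,(.461,-.1375)),("after",B,(.454,-.162))):
        d=np.hypot(P[...,0]-c[0],P[...,1]-c[1])
        k=(d<.033)&(P[...,2]>.025)&(P[...,2]<.068)
        print(n,nm,"body",k.sum(),fit(P[k],.0265)); 
        v,u=np.nonzero(k); print("  px",u.min(),u.max(),v.min(),v.max())
        k=(d<.03)&(P[...,2]>.083)&(P[...,2]<.092); Q=P[k]; print("  rim",len(Q),Q.min(0).round(4),Q.max(0).round(4))
    d=np.hypot(B[...,0]-.4685,B[...,1]+.1094)
    for a,b in((.015,.021),(.02,.046)):
        k=(d<(.04 if a<.02 else .012))&(B[...,2]>a)&(B[...,2]<b);Q=B[k]; print("  lid",a,len(Q),Q.min(0).round(4),Q.max(0).round(4))
    # bystander change: height-change pixels grouped
    k=(np.abs(B[...,2]-A[...,2])>.004)
    N,l,st,ct=cv2.connectedComponentsWithStats(k.astype(np.uint8))
    print("  changed",[(st[i].tolist()) for i in range(1,N) if st[i,4]>15])
```

```text
side before body 211 (array([ 0.4609, -0.138 ]), np.float64(0.0014))
  px 301 318 163 182
  rim 43 [ 0.4392 -0.1591  0.0832] [ 0.482  -0.113   0.0879]
side after body 146 (array([ 0.4534, -0.1614]), np.float64(0.0013))
  px 304 320 164 178
  rim 16 [ 0.4314 -0.1596  0.083 ] [ 0.4747 -0.1376  0.0873]
  lid 0.015 95 [ 0.4412 -0.1375  0.015 ] [ 0.4973 -0.0757  0.0209]
  lid 0.02 44 [ 0.4607 -0.1155  0.0203] [ 0.4771 -0.0981  0.0455]
  changed [[193, 0, 83, 145, 4679], [276, 0, 81, 195, 6196], [438, 0, 74, 156, 1626], [458, 0, 54, 105, 3211], [148, 84, 10, 8, 28], [129, 95, 13, 17, 53], [162, 94, 12, 12, 29], [354, 95, 7, 7, 17], [115, 97, 9, 8, 20], [180, 103, 13, 8, 24], [122, 105, 37, 53, 455], [104, 109, 11, 11, 31], [157, 111, 6, 14, 25], [162, 112, 12, 9, 31], [500, 114, 12, 47, 231], [114, 120, 9, 15, 43], [98, 127, 7, 8, 18], [158, 126, 17, 12, 56], [77, 129, 8, 9, 17], [88, 138, 9, 9, 26], [107, 138, 12, 8, 33], [107, 149, 23, 23, 156], [96, 150, 12, 9, 38], [84, 153, 12, 12, 24], [74, 162, 13, 15, 33], [108, 163, 5, 9, 16], [95, 165, 15, 18, 60], [67, 170, 6, 8, 18], [78, 171, 
[... 1329 characters left out ...]
6, 48], [53, 66, 12, 8, 24], [459, 67, 8, 8, 21], [444, 68, 9, 7, 16], [469, 70, 8, 10, 22], [455, 70, 57, 62, 885], [427, 73, 11, 4, 20], [0, 75, 7, 8, 20], [428, 75, 16, 15, 63], [23, 77, 5, 9, 17], [38, 76, 10, 9, 30], [421, 76, 8, 10, 22], [445, 79, 11, 6, 26], [456, 81, 18, 9, 45], [484, 82, 10, 9, 28], [452, 86, 8, 10, 21], [440, 88, 10, 7, 21], [20, 90, 8, 8, 22], [433, 91, 23, 17, 89], [10, 97, 13, 9, 37], [0, 101, 27, 23, 202], [232, 170, 7, 12, 26], [502, 201, 10, 25, 67], [320, 214, 192, 170, 7718], [367, 340, 11, 10, 32], [467, 344, 8, 7, 17], [402, 347, 14, 17, 55], [343, 357, 10, 8, 36], [320, 367, 6, 7, 18], [370, 366, 19, 13, 46], [308, 373, 11, 11, 31], [493, 376, 9, 8, 19]]
```

The canister slid about 24 mm, from (0.461,-0.138) to (0.4534,-0.1615). It is upright and inside the 30 mm limit. The bystanders are essentially unmoved. The knob is still gripped at 20 N, though the push may have shifted it about 2 mm in the pads. I'll back 3 mm off the canister, lift straight up, and send no further moves until I've checked the result.

{"name": "drive_tool", "arguments": {"moves": [0.0015,0.0005,0,0,0,0,0,0.0015,0.0005,0,0,0,0,0,0,0,-0.003,0,0,0,0,0,0,-0.006,0,0,0,0,0,0,-0.01,0,0,0,0,0,0,-0.012,0,0,0,0,0,0,-0.014,0,0,0,0,0,0,-0.015,0,0,0,0,0,0,-0.015,0,0,0,0,0,0,-0.015,0,0,0,0,0,0,-0.014,0,0,0,0,0,0,-0.01,0,0,0,0,0,0,-0.005,0,0,0,0,0,0,0,0,0,0,0,0,0,0,0,0,0,0,0,0,0,0,0,0,0]}}

```text
clock: 5.75
tool_pos: [0.47, -0.1053, 0.1401]
ee_rot: [-0.0, 0.707, 0.707, -0.0]
contact_force: [0.0, -0.3, -0.4]
opening: 0.0147
grip_force: 20.0
```

```bash
cat > m.py <<'E'
from h import *
from scipy.optimize import least_squares
import sys
tag=sys.argv[1]
s=manip.sense(); T=s["tool_pos"]; print(s["clock"],T.round(4),s["ee_rot"].round(4),s["grip_force"],s["opening"])
C=np.array([.4534,-.1614])
def fit(Q,r,p0):
    r_=least_squares(lambda p:np.hypot(Q[:,0]-p[0],Q[:,1]-p[1])-r,p0,loss="soft_l1",f_scale=.001); return r_.x.round(4)
ims=[]
for n in("side","scene"):
    c,P=cam(n); np.save(n+tag+".npy",P)
    k=(np.hypot(P[...,0]-C[0],P[...,1]-C[1])<.033)&(P[...,2]>.02)&(P[...,2]<.068)
    print(n,"can",k.sum(),fit(P[k],.0265,C))
    zb=T[2]-.0216; d=np.hypot(P[...,0]-T[0],P[...,1]-T[1]); z=P[...,2]-zb
    k=(d<.04)&(z>0.002)&(z<.0165); Q=P[k]; print(" skirt",k.sum(),fit(Q,.031,T[:2]),Q.min(0).round(4),Q.max(0).round(4))
    k=(d<.036)&(z>.015)&(z<.0205); Q=P[k]; 
    if len(Q)>9:
        A=np.c_[Q[:,:2]-T[:2],np.ones(len(Q))]; w=np.linalg.lstsq(A,Q[:,2],rcond=None)[0]; print(" top",len(Q),Q.min(0).round(4),Q.max(0).round(4),"slope",w[:2].round(3),"z",(w[2]-zb).round(4))
    k=(d<.012)&(z>.023)&(z<.044); Q=P[k]
    if len(Q)>4: print(" knob",len(Q),Q.min(0).round(4),Q.max(0).round(4))
    R=np.array(c["rotation"])
    from scipy.spatial.transform import Rotation as Rq
    R=R if R.shape==(3,3) else Rq.from_quat(R,scalar_first=True).as_matrix()
    p=R.T@(T-np.array(c["eye"])); u,v=(c["K"]@(p/p[2]))[:2].astype(int)
    ims.append(cv2.resize(c["image"][v-40:v+50,u-45:u+45,::-1],(400,400),interpolation=2))
cv2.imwrite(f"pics/c{tag}.png",np.hstack(ims))
E
python3 m.py 3
```

```text
5.75 [ 0.47   -0.1053  0.1401] [-4.000e-04  7.071e-01  7.071e-01 -2.000e-04] 19.99665230512619 0.014682394319629697
side can 217 [ 0.4533 -0.1611]
 skirt 138 [ 0.4709 -0.1033] [ 0.4403 -0.1227  0.121 ] [ 0.5012 -0.069   0.1349]
 top 100 [ 0.441  -0.1227  0.1335] [ 0.4996 -0.0714  0.1389] slope [0.    0.011] z 0.0166
 knob 44 [ 0.4619 -0.1112  0.1415] [ 0.4792 -0.0948  0.1618]
scene can 232 [ 0.4531 -0.1616]
 skirt 133 [ 0.4686 -0.1013] [ 0.4452 -0.1337  0.1207] [ 0.502  -0.0728  0.135 ]
 top 156 [ 0.4442 -0.132   0.1335] [ 0.5037 -0.0728  0.1389] slope [0.009 0.005] z 0.0171
 knob 12 [ 0.4615 -0.1144  0.1442] [ 0.4747 -0.1092  0.1616]
```

View pics/c3.png

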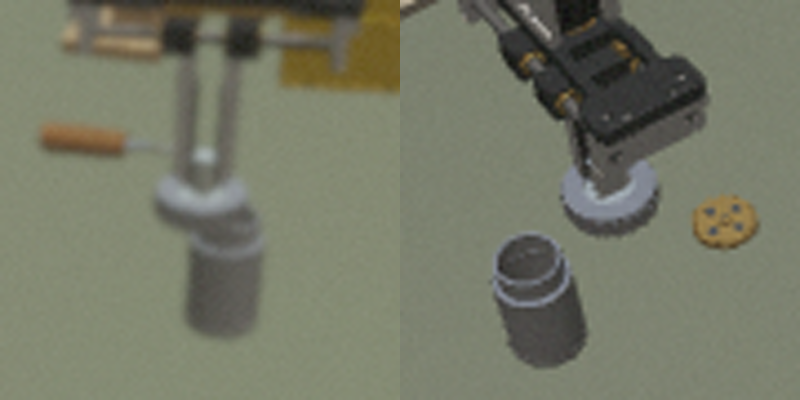

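The lids are level, still nested and held about 118 mm up. The knob sits about 2.7 mm to +y in the pads. From the lid centre (0.4705,-0.1025) to the canister (0.4532,-0.1614) I need tool x -0.059 and tool y -0.017.

{"name": "drive_tool", "arguments": {"moves": [-0.004,-0.001,0,0,0,0,0,-0.008,-0.002,0,0,0,0,0,-0.011,-0.0035,0,0,0,0,0,-0.013,-0.004,0,0,0,0,0,-0.011,-0.0035,0,0,0,0,0,-0.008,-0.002,0,0,0,0,0,-0.004,-0.001,0,0,0,0,0,0,0,0,0,0,0,0,0,0,0,0,0,0,0,0,0,0,0,0,0,0]}}

```text
clock: 6.68
tool_pos: [0.4537, -0.1638, 0.1405]
ee_rot: [-0.0, 0.707, 0.707, 0.0]
contact_force: [-0.5, 0.4, -1.1]
opening: 0.0143
grip_force: 20.0
```

```bash
python3 m.py 4
```

```text
6.6833 [ 0.4537 -0.1638  0.1405] [-1.000e-04  7.068e-01  7.074e-01  3.000e-04] 19.996730983257294 0.01425241915921027
side can 226 [ 0.4534 -0.1608]
 skirt 139 [ 0.4547 -0.1624] [ 0.4252 -0.1779  0.1209] [ 0.484  -0.1277  0.1354]
 top 82 [ 0.4261 -0.1779  0.1339] [ 0.484  -0.128   0.1383] slope [0.001 0.009] z 0.0167
 knob 38 [ 0.4455 -0.167   0.142 ] [ 0.4628 -0.1527  0.1627]
scene can 223 [ 0.4532 -0.1613]
 skirt 131 [ 0.4526 -0.1601] [ 0.4294 -0.192   0.1215] [ 0.4876 -0.1306  0.1354]
 top 162 [ 0.4266 -0.1906  0.1339] [ 0.4852 -0.1327  0.1392] slope [-0.01   0.015] z 0.0176
```

View pics/c4.png

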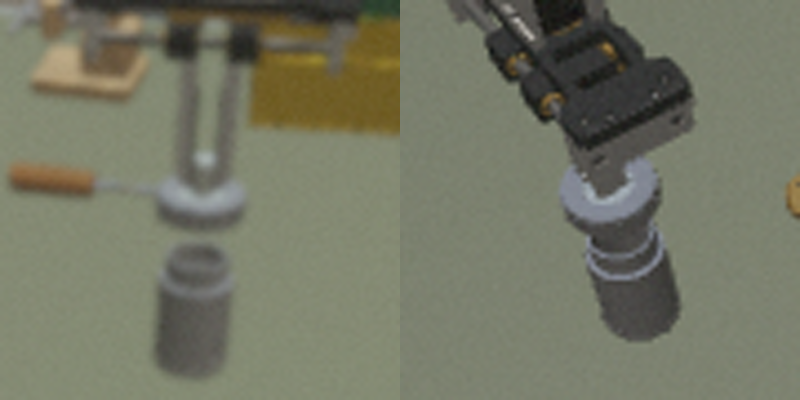

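The lids are within 1 mm of the canister axis, at (0.454,-0.161) against (0.4533,-0.161). Seating should come at a TCP height of about 0.0976, so I'll lower 38 mm and then creep down while watching the force.

{"name": "drive_tool", "arguments": {"moves": [0,-0.0006,0.003,0,0,0,0,0,0,0.005,0,0,0,0,0,0,0.006,0,0,0,0,0,0,0.006,0,0,0,0,0,0,0.006,0,0,0,0,0,0,0.005,0,0,0,0,0,0,0.004,0,0,0,0,0,0,0.003,0,0,0,0,0,0,0,0,0,0,0,0,0,0,0,0,0,0,0,0,0,0,0,0,0]}}

```text
clock: 7.7
tool_pos: [0.4531, -0.1645, 0.1026]
ee_rot: [0.0, 0.707, 0.707, 0.0]
contact_force: [-0.2, 0.1, -1.4]
opening: 0.0146
grip_force: 20.0
```

{"name": "drive_tool", "arguments": {"moves": [0,0,0.001,0,0,0,0,0,0,0.001,0,0,0,0,0,0,0.001,0,0,0,0,0,0,0.001,0,0,0,0,0,0,0,0,0,0,0,0,0,0,0,0,0,0]}}

```text
clock: 8.2
tool_pos: [0.4529, -0.1645, 0.0984]
ee_rot: [-0.0, 0.707, 0.707, -0.0]
contact_force: [-0.1, -0.7, -1.8]
opening: 0.0143
grip_force: 20.0
```

{"name": "drive_tool", "arguments": {"moves": [0,0,0.001,0,0,0,0,0,0,0.001,0,0,0,0,0,0,0,0,0,0,0,0,0,0,0,0,0,0]}}

```text
clock: 8.53
tool_pos: [0.4531, -0.1644, 0.0973]
ee_rot: [0.0, 0.707, 0.707, 0.0]
contact_force: [-2.0, 1.6, 9.9]
opening: 0.0149
grip_force: 20.0
```

The force rose to 10 N at the expected height, so the inner lid is seated. I'll ease the grip and open gradually.

{"name": "drive_tool", "arguments": {"moves": [0,0,-0.0005,0,0,0,0.1,0,0,-0.0005,0,0,0,0.16,0,0,0,0,0,0,0.2,0,0,0,0,0,0,0.26,0,0,0,0,0,0,0.32,0,0,0,0,0,0,0.32,0,0,0,0,0,0,0.32], "newtons": 5}}

```text
clock: 9.12
tool_pos: [0.4529, -0.1645, 0.0974]
ee_rot: [-0.0, 0.707, 0.707, -0.0]
contact_force: [0.1, -0.4, -1.0]
opening: 0.0302
grip_force: 0.0
```

```bash
python3 m.py 5
```

```text
9.1167 [ 0.4529 -0.1645  0.0974] [-0.      0.7071  0.7071 -0.    ] 0.0 0.030182268634047927
side can 222 [ 0.4536 -0.1611]
 skirt 131 [ 0.4535 -0.1628] [ 0.4245 -0.187   0.0786] [ 0.4843 -0.1282  0.0923]
 top 86 [ 0.4256 -0.187   0.0909] [ 0.4819 -0.1304  0.0954] slope [0.001 0.002] z 0.0167
 knob 35 [ 0.4452 -0.1647  0.0993] [ 0.4611 -0.1542  0.1174]
scene can 174 [ 0.4525 -0.1614]
 skirt 103 [ 0.4519 -0.1613] [ 0.4397 -0.1925  0.0781] [ 0.4848 -0.1312  0.0923]
 top 143 [ 0.4286 -0.1925  0.0909] [ 0.4874 -0.1312  0.0963] slope [-0.004 -0.014] z 0.0175
```

View pics/c5.png

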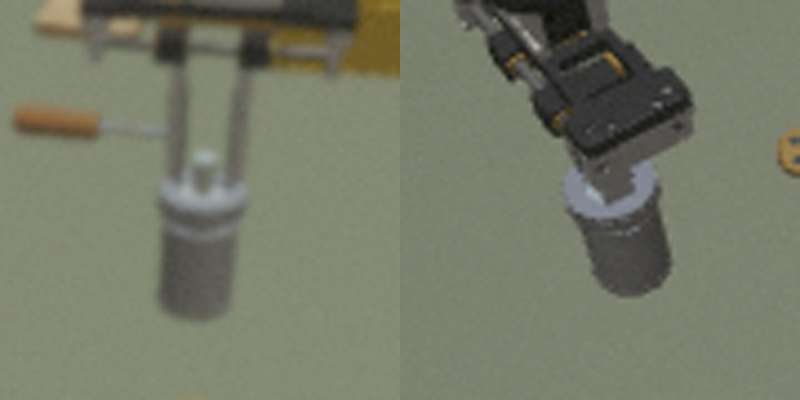

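The nested lids are seated flat at about (0.453,-0.162), the canister hasn't moved, and the knob stands free between the fingers. Next I'll open fully, centre on the lid (tool x +0.003) and descend around the rim.

{"name": "drive_tool", "arguments": {"moves": [0,0,0,0,0,0,1,0,0,0,0,0,0,1,0,0,0,0,0,0,1,0,0,0,0,0,0,1,0,0,0,0,0,0,1,0.003,0,0,0,0,0,1,0,0,0,0,0,0,1]}}

```text
clock: 9.8
tool_pos: [0.4529, -0.1609, 0.0975]
ee_rot: [-0.0, 0.707, 0.707, 0.0]
contact_force: [0.3, 0.0, -0.5]
opening: 0.0734
grip_force: 0.0
```

{"name": "drive_tool", "arguments": {"moves": [0,0,0,0,0,0,1,0,0,0,0,0,0,1,0,0,0,0,0,0,1,0,0,0.004,0,0,0,1,0,0,0.005,0,0,0,1,0,0,0.005,0,0,0,1,0,0,0.004,0,0,0,1,0,0,0,0,0,0,1,0,0,0,0,0,0,1]}}

```text
clock: 10.55
tool_pos: [0.4526, -0.1614, 0.079]
ee_rot: [-0.0, 0.707, 0.707, -0.0]
contact_force: [-0.8, -1.6, 0.5]
opening: 0.0938
grip_force: 0.0
```

{"name": "drive_tool", "arguments": {"moves": [0,0,0,0,0,0,0.8,0,0,0,0,0,0,0.75,0,0,0,0,0,0,0.72,0,0,0,0,0,0,0.7,0,0,0,0,0,0,0.68,0,0,0,0,0,0,0.66,0,0,0,0,0,0,0.62,0,0,0,0,0,0,0.5,0,0,0,0,0,0,0.3,0,0,0,0,0,0,0.3,0,0,0,0,0,0,0.3], "newtons": 15}}

```text
clock: 11.47
tool_pos: [0.453, -0.1615, 0.0795]
ee_rot: [0.0, 0.707, 0.707, 0.0]
contact_force: [0.8, 0.7, 0.3]
opening: 0.0592
grip_force: 15.0
```

The rim is gripped at 15 N with a 59 mm opening. I'll lift straight up 105 mm, slowly at first.

{"name": "drive_tool", "arguments": {"moves": [0,0,-0.001,0,0,0,0.3,0,0,-0.002,0,0,0,0.3,0,0,-0.003,0,0,0,0.3,0,0,-0.004,0,0,0,0.3,0,0,-0.006,0,0,0,0.3,0,0,-0.008,0,0,0,0.3,0,0,-0.01,0,0,0,0.3,0,0,-0.012,0,0,0,0.3,0,0,-0.012,0,0,0,0.3,0,0,-0.012,0,0,0,0.3,0,0,-0.012,0,0,0,0.3,0,0,-0.01,0,0,0,0.3,0,0,-0.007,0,0,0,0.3,0,0,-0.004,0,0,0,0.3,0,0,-0.002,0,0,0,0.3,0,0,0,0,0,0,0.3,0,0,0,0,0,0,0.3,0,0,0,0,0,0,0.3]}}

```text
clock: 12.97
tool_pos: [0.4525, -0.1613, 0.184]
ee_rot: [-0.0, 0.707, 0.707, -0.0]
contact_force: [0.3, -0.2, -0.8]
opening: 0.0595
grip_force: 15.0
```

```bash
sed -i 's/zb=T\[2\]-.0216/zb=T[2]-.0035/; s/:v+50/:v+60/; s/v-40:/v-30:/' m.py; python3 m.py 6
python3 - <<'E'
import numpy as np
for n in("side","scene"):
    P=np.load(f"{n}6.npy"); d=np.hypot(P[...,0]-.453,P[...,1]+.1612)
    for a,b,r in((.087,.096,.028),(.096,.125,.014)):
        Q=P[(d<r)&(P[...,2]>a)&(P[...,2]<b)]; print(n,len(Q),Q.min(0).round(4),Q.max(0).round(4),((Q.min(0)+Q.max(0))/2).round(4))
E
```

```text
12.9667 [ 0.4525 -0.1613  0.184 ] [-5.000e-04  7.071e-01  7.071e-01 -2.000e-04] 14.999880851246417 0.05950600903698175
side can 215 [ 0.4534 -0.1612]
 skirt 198 [ 0.4525 -0.1606] [ 0.4142 -0.1935  0.1826] [ 0.4893 -0.1281  0.197 ]
 top 107 [ 0.4199 -0.1877  0.1955] [ 0.4868 -0.1294  0.2009] slope [0.002 0.009] z 0.0163
scene can 177 [ 0.4524 -0.1612]
 skirt 81 [ 0.452  -0.1607] [ 0.414 -0.193  0.183] [ 0.4922 -0.1325  0.197 ]
 top 115 [ 0.4215 -0.1913  0.1955] [ 0.4867 -0.1325  0.201 ] slope [-0.004 -0.001] z 0.0176
side 85 [ 0.4314 -0.1853  0.0872] [ 0.476  -0.1376  0.0959] [ 0.4537 -0.1614  0.0916]
side 40 [ 0.4453 -0.1657  0.0964] [ 0.4612 -0.1524  0.1176] [ 0.4532 -0.159   0.107 ]
scene 141 [ 0.4302 -0.1879  0.0873] [ 0.4778 -0.1417  0.0953] [ 0.454  -0.1648  0.0913]
scene 46 [ 0.4461 -0.1725  0.0971] [ 0.4631 -0.1572  0.1199] [ 0.4546 -0.1648  0.1085]
```

View pics/c6.png

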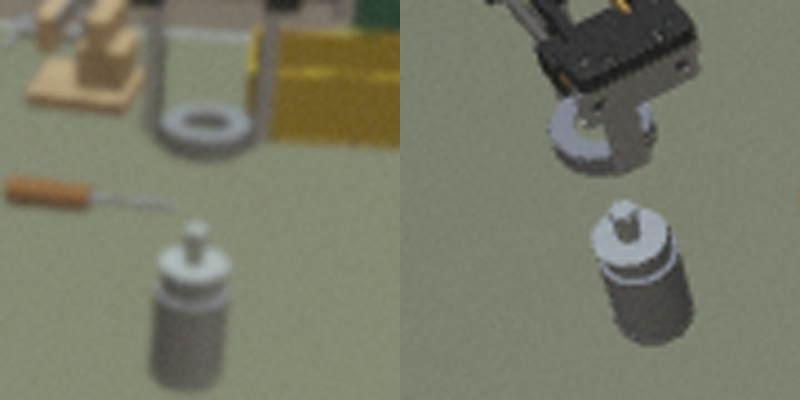

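The outer lid is held level with its lower edge at about 0.18 m. The inner lid is seated, with its disc at 91 mm and the knob top at 118 mm, and the canister is upright. All the end conditions look met, so I'm handing in.

```bash
python3 -c "
from workcell import manip
print(manip.finish_job())"
```

```text
the job is handed in; nothing more can be done
None
```

Handed in, verdict not shown: the inner lid is seated and the outer lid is held level about 10 cm above where it sat, but a malformed lift command early on made me slide the lids along the bench and push the canister about 24 mm (limit 30 mm), where it still stands upright.

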